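Clamp the saxophone key in its holding block

ROBOT

A 7-joint arm with a two-finger parallel gripper is mounted at the origin on the work surface. World frame = base frame: x ahead of the robot, y to its left, z up, the work surface at z = 0. Lengths are in m, angles in rad, forces in N, time in s.
With the tool pointing down it reaches from about 0.4 to 0.875 m from the base axis. Payload 4.4 kg.
Tool frame: the origin (TCP) lies midway between the tips of the shut fingers; the grasp point (between the pads) lies 19 mm behind it (bot.pinch_z is the distance from the TCP to the grasp point, in m); x points along the fingers, y is the direction in which the jaws open and shut, and the axes are right-handed (so a half turn about x gives the same grasp; the last joint's range is limited). The gripper opens to 85 mm and grips with 20 to 120 N. Pads are 22 mm wide; open, the fingers measure 114 mm over their backs; the gripper's body (76 mm by 85 mm) begins 54 mm behind the grasp point. The pads swing forward as they close: fully open they stand 13 mm farther back than shut.
Start: joints at [1.108, 0.628, 0.038, 1.517, -0.027, 0.996, -0.02], TCP at [0.251, -0.599, 0.231] pointing down, gripper open.
Joint ranges: [-3.06, 3.06], [-0.37, 2.12], [-1.25, 1.32], [0.18, 2.47], [-1.1, 4.24], [0.23, 1.98], [-2.94, 2.94]. Speed limits (rad/s): [2.57, 2.57, 3.14, 3.14, 3.14, 3.14, 3.14].

INTERFACE

Orientations are given as a rotation vector (axis times angle).
In Python, from workcell import readout, eyes, ticket, bot gives the robot as it stands. The module is installed in compiled form; this text tells all that it offers.
- The arm moves only by the tool drive_tool, never from a script. Its arguments are lists of equal length, an entry for each row: "translation": the shift along the world's x, y, z in cm, a list of three; "twist": the turn, a rotation vector about the world's x, y, z in degrees, a list of three; "gripper": the gripper's target within -1 to 1 (fully open at 1, half-way at 0, shut at -1). In form: {"translation": [[tx, ty, tz], ...], "twist": [[ax, ay, az], ...], "gripper": [gripper, ...]}. A call has 1 to 12 rows; each row is the pose to reach, as a shift and turn from the pose commanded when the call began; what a row does not reach only later rows make up. A row lasts 1/10 s, in which the tool goes at most 50 mm and 8.59 degrees, less where a joint would pass 70% of its speed; a pose out of reach is approached as far as the arm can. A call with a gripper value outside its range is refused whole. The fingers move at their own pace and stop on an object; "grip_force" is the grip in N (left out, the last holds). Time passes only in rows, so rows that repeat a pose let the fingers close. It gives the time, the measured TCP pose, the force and the opening at its end, in the units of the state.
- readout.observe(): the state, without advancing time (a new reading comes with each control period).
- eyes.camera(name): name is "side" or "top" or "wrist"; returns a dict with "image" (400x640x3 uint8, red, green, blue), "mtx" (3x3 intrinsics, pixels), "distortion" ([k1, k2, p1, p2, k3] as OpenCV has them; the pictures are not rectified), "rvec" (rotation vector, rad) and "tvec" (3), from world to camera coordinates, as OpenCV has them. Camera axes: x right, y down, z forward; pixel columns grow to the right and rows downward; lengths in m; the calibration is good to about 2 mm. A picture is of the moment at which its call begins. There is no depth.
- ticket.finish_job(): hands the job in, once; it reports no verdict.
The state is a dict: "t": time; "joints": joint angles; "joint_velocities": joint speeds; "effort": joint torques, N m; "tool_pos": TCP position; "ee_rot": TCP orientation; "contact_force": force on the tool from outside, world axes, zero at the start; "moment": the same for the moment, N m; "finger_gap": finger opening in m.
Only numpy, scipy, OpenCV 4.12 (cv2) and the standard library are available. Lean on these libraries where they do the work, as an engineer would, in place of code of your own. Each camera call takes 0.05 s, during which the arm holds its last target. There are 200 camera calls.

TASK

Two identical steel holding blocks stand on the bench, both with their red-gripped clamp lever swung up. Swing the lever of the block that holds the brass saxophone key fully shut, so that it comes down over the key and the key stays seated in its socket. Leave the lever of the empty block standing open, and let go.

Things in the scene. Friction and masses are not known exactly. Their poses are not given: they have to be found in the camera images.
- loaded_block: Block holding the brass key: dark steel base 110 x 50 x 22 mm fixed to the bench, two aluminium rails across it, hinged lever. Origin on the bench under the socket; z up, x along the block to its hinge end (base x -50 to +60), away from the robot within 30 deg. Hinge pin along y at x 45, z 45, ears 56 high. The same block without key stands 220 mm or more off, across the bench's middle line.
- loaded_lever (a joint): Lever angle on the block with the key, rad: 0 shut (level towards block -x, hard stop), 1.57 upright; starts 1.1 to 1.4. Flat steel bar 18 wide, 8 mm thick; red cross-bar grip, 14 dia, 36 mm long, centred 100 mm from the pin: x = 45 - 100 cos, z = 45 + 100 sin (mm, block frame). Push its upper (hinge-side) face to -x and down. Stiff hinge, 0.06 N m: stays where left.
- empty_lever (a joint): Angle in rad of the identical lever on the empty block: same meaning; starts open at 1.1 to 1.4, to be left open.
- key_center (a point): Centre of the loose brass key's saddle (10.5 x 44 x 12 mm), seated between the loaded block's rails (10 mm high, 13 mm apart), 28 mm above the bench. An 8 mm tube along the block's y runs from y -55 to +45 mm; a 30 mm round key cup is centred at y +50 mm. Axes as the block's. A cork pad under the lever, 45 mm from the pin, ends just above the key when shut.
There are look-alikes about, which are no part of the job. What is shaped like the loaded_block but pink or turquoise is not meant.

How it is judged:
By the outcome, as a careful person would: the job done as asked, in the order asked, and still so for the second after the job is handed in, with the robot touching nothing.
It also fails if it takes over 32 s, if anything falls off the work surface, if the arm or the gripper's body presses on something with over 40 N, if the wrist force passes 120 N, or if a joint passes its speed limit or range.

## Working session

There is one attempt and no reset: what is moved stays moved. The work goes in short steps, Python scripts to look and compute and a tool call to move; the robot and the scene stay as the last step left them, time stands still between calls to the robot, and variables do not carry over. Pictures are saved under pics/ and viewed, about 8 in all and at most 12, crops included, and the job is handed in when it is done.

Besides the shell and the picture viewer there is one more tool, called as a command line: name --argument value ..., lists and objects as JSON in quotes. drive_tool: Moves the arm, as the interface text tells. Its arguments: {"type":"object","properties":{"translation":{"type":"array"},"twist":{"type":"array"},"gripper":{"type":"array"},"grip_force":{"type":"number"}},"required":["translation","twist","gripper"]}

```bash
mkdir -p pics; cat > h.py <<'E'
import numpy as np, cv2, json
from workcell import readout, eyes, ticket, bot
def snap(n,f):
    c=eyes.camera(n); cv2.imwrite(f'pics/{f}.png',c['image'][:,:,::-1]); 
    np.savez(f'pics/{f}.npz',**{k:np.array(c[k],float) for k in('mtx','distortion','rvec','tvec')}); return c
def load(f): return dict(np.load(f'pics/{f}.npz'))
def ray(c,p):
    R,_=cv2.Rodrigues(c['rvec']); u=cv2.undistortPoints(np.array([[p]],float),c['mtx'],c['distortion'])[0,0]
    return -R.T@c['tvec'].ravel(), R.T@np.array([u[0],u[1],1])
def atz(c,p,z):
    o,d=ray(c,p); return o+d*(z-o[2])/d[2]
def tri(obs):
    A=0;b=0
    for c,p in obs:
        o,d=ray(c,p); d/=np.linalg.norm(d); M=np.eye(3)-np.outer(d,d); A=A+M; b=b+M@o
    return np.linalg.solve(A,b)
def proj(c,P): return cv2.projectPoints(np.array(P,float).reshape(-1,3),c['rvec'],c['tvec'],c['mtx'],c['distortion'])[0][:,0]
E
python3 - <<'E'
from h import *
a=snap('top','t0');b=snap('side','s0')
print(readout.observe())
E
```

```text
{'t': 0.1, 'joints': array([ 1.10822317,  0.62925293,  0.03844416,  1.518293  , -0.02703719,
        0.99631292, -0.0199708 ]), 'joint_velocities': array([-0.00028917, -0.00247826,  0.00034139, -0.0014413 , -0.00052883,
        0.0012119 ,  0.00203359]), 'effort': array([ 2.76006402e-03, -5.64528036e+01,  1.22968566e+00, -1.93975210e+01,
        1.10534034e-02,  5.35562576e-03,  6.20586479e-05]), 'tool_pos': array([ 0.25100287, -0.59895339,  0.2304735 ]), 'ee_rot': array([ 2.00390929,  0.40468024, -2.00458743]), 'contact_force': array([ 0.23646717,  0.70962217, -0.03869675]), 'moment': array([ 0.04488622,  0.0216299 , -0.00942535]), 'finger_gap': 0.08535605942144178}
```

View pics/t0.png

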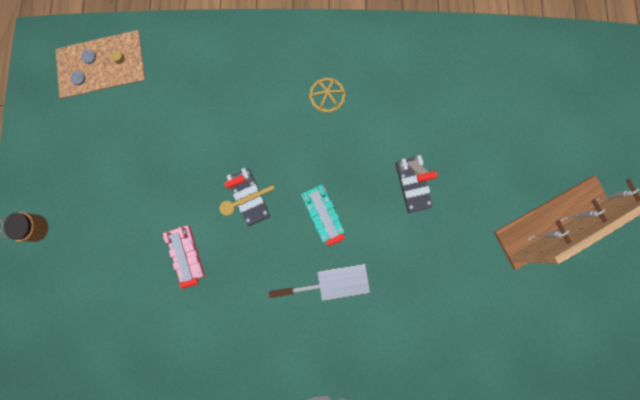

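View pics/s0.png

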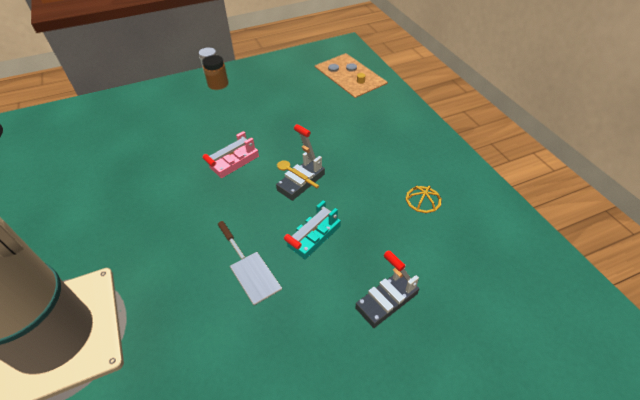

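The top view shows the loaded block at about (248,197) with its grip near (236,181), and the empty block at (414,185). In the side view they are at (300,178), grip (302,130), and (388,300). The pink and turquoise blocks are look-alikes. I'll enlarge the loaded block next.

```bash
python3 - <<'E'
import cv2,numpy as np
t=cv2.imread('pics/t0.png')[160:230,210:285]; s=cv2.imread('pics/s0.png')[118:203,265:335]
f=lambda i,k:cv2.resize(i,None,fx=k,fy=k,interpolation=cv2.INTER_CUBIC)
a=f(t,5);b=f(s,5)
H=max(a.shape[0],b.shape[0]);o=np.zeros((H,a.shape[1]+b.shape[1],3),np.uint8);o[:a.shape[0],:a.shape[1]]=a;o[:b.shape[0],a.shape[1]:]=b
for x in range(0,o.shape[1],50): cv2.line(o,(x,0),(x,6),(255,255,255),1)
for y in range(0,H,50): cv2.line(o,(0,y),(6,y),(255,255,255),1);cv2.line(o,(375,y),(381,y),(255,255,255),1)
cv2.imwrite('pics/c0.png',o)
E
```

```text
(no output)
```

View pics/c0.png

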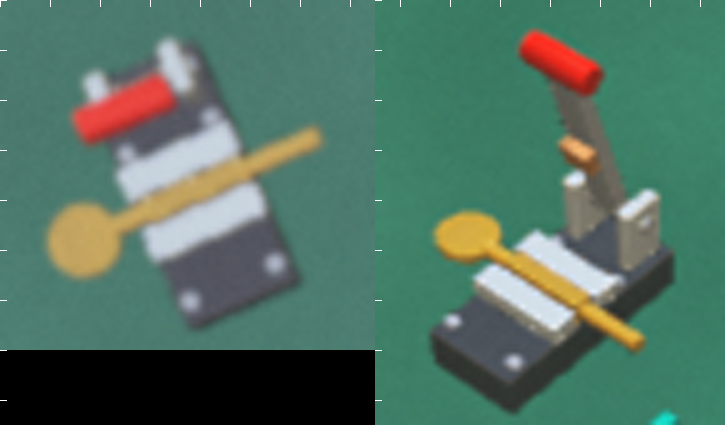

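The crop shows the key seated in the loaded block with the cup on the left (+y), and the lever open. I'll fit the block pose and lever angle to these points.

```bash
cat >> h.py <<'E'
def model(v):
    x,y,th,q=v; c,s=np.cos(th),np.sin(th)
    W=lambda p: np.array([x+c*p[0]-s*p[1], y+s*p[0]+c*p[1], p[2]])
    return W, np.array([.045-.1*np.cos(q),0,.045+.1*np.sin(q)])
E
python3 - <<'E'
from h import *
from scipy.optimize import least_squares
t,s=load('t0'),load('s0')
T=lambda u,v:(np.array([u,v])+.5)/5-.5+[210,160]
S=lambda u,v:(np.array([u-375,v])+.5)/5-.5+[265,118]
B=[(t,(-.05,.025,.022),T(193,325)),(t,(-.05,-.025,.022),T(298,281)),(t,(0,-.055,.028),T(320,137)),(t,(0,.05,.028),T(84,240)),(t,'g',T(125,109)),
(s,(-.05,.025,.022),S(433,337)),(s,(-.05,-.025,.022),S(513,384)),(s,(.06,-.025,.022),S(673,256)),(s,(0,-.055,.028),S(643,343)),(s,(0,.05,.028),S(467,237)),(s,'g',S(561,62))]
def res(v):
    W,g=model(v); return np.concatenate([proj(c,W(g if p=='g' else p))[0]-m for c,p,m in B])
x0=atz(t,T(200,180),.03); print(x0)
r=least_squares(res,[x0[0],x0[1],.4,1.2]); print(r.x,np.degrees(r.x[2])); print(r.fun.reshape(-1,2).round(2))
W,g=model(r.x); print(W(g), tri([(t,T(125,109)),(s,S(561,62))]), W((.045,0,.045)))
print('empty',atz(t,(414,185),.03),'turq',atz(t,(323,215),.03))
E
```

```text
[0.52315117 0.16289233 0.03      ]
[0.51809098 0.16498377 0.44485187 1.31201288] 25.488134661562647
[[-0.39  1.12]
 [ 0.9  -0.29]
 [-0.41 -0.05]
 [-0.03  0.78]
 [ 0.53  0.04]
 [-0.41 -1.12]
 [ 0.    0.23]
 [ 1.02 -1.4 ]
 [-0.41  0.13]
 [ 0.22 -0.14]
 [ 0.8   0.31]]
[0.53561147 0.17333616 0.1416702 ] [0.53498509 0.1743969  0.14205746] [0.55871133 0.18434835 0.045     ]
empty [ 0.54924784 -0.17206632  0.03      ] turq [0.48556621 0.01302007 0.03      ]
```

```bash
python3 - <<'E'
from h import *
from scipy.spatial.transform import Rotation as R
o=readout.observe(); M=R.from_rotvec(o['ee_rot']).as_matrix(); print(M.round(3))
yt=np.degrees(np.arctan2(M[1,1],M[0,1])); print('jaw y yaw',yt,'want',90+25.49,'or',-90+25.49)
W,_=model([.5181,.1650,.44485,0])
p0=o['tool_pos']
for q in [1.31,1.2,1.0,.8,.6,.4,.2,.1,0]:
    _,g=model([0,0,0,q]); c=g+7e-3*np.array([np.sin(q),0,np.cos(q)])+[.011,0,0]; print(q,W(c).round(4))
h=W((.0195+.007+.011+.025,0,.138)); print('pre',h,(h-p0)*100)
E
```

```text
[[-0.001  0.386 -0.922]
 [ 0.002 -0.922 -0.386]
 [-1.    -0.002 -0.   ]]
jaw y yaw -67.26606270919622 want 115.49 or -64.51
1.31 [0.5515 0.1809 0.1434]
1.2 [0.5418 0.1763 0.1407]
1.0 [0.5252 0.1684 0.1329]
0.8 [0.5103 0.1613 0.1216]
0.6 [0.4977 0.1553 0.1072]
0.4 [0.488  0.1506 0.0904]
0.2 [0.4814 0.1475 0.0717]
0.1 [0.4795 0.1466 0.0619]
0 [0.4784 0.1461 0.052 ]
pre [0.5745172  0.19189516 0.138     ] [32.35143363 79.08485496 -9.24734991]
```

drive_tool --translation '[[0,0,3],[16,39,3],[16,39,3],[16,39,3],[16,39,3],[16,39,3],[16,39,3],[16,39,3],[16,39,3],[16,39,3],[16,39,3],[16,39,3]]' --twist '[[0,0,2.7],[0,0,2.7],[0,0,2.7],[0,0,2.7],[0,0,2.7],[0,0,2.7],[0,0,2.7],[0,0,2.7],[0,0,2.7],[0,0,2.7],[0,0,2.7],[0,0,2.7]]' --gripper '[-1,-1,-1,-1,-1,-1,-1,-1,-1,-1,-1,-1]'

```text
t: 1.3
tool_pos: [0.411, -0.2097, 0.2612]
ee_rot: [1.974, 0.446, -1.975]
contact_force: [-0.1, -1.3, -0.4]
finger_gap: 0.0001
```

drive_tool --translation '[[16.4,40.2,0],[16.4,40.2,0],[16.4,40.2,0],[16.4,40.2,0],[16.4,40.2,0],[16.4,40.2,0],[16.4,40.2,0],[16.4,40.2,0],[16.4,40.2,0],[16.4,40.2,0],[16.4,40.2,0],[16.4,40.2,0]]' --twist '[[0,0,0],[0,0,0],[0,0,0],[0,0,0],[0,0,0],[0,0,0],[0,0,0],[0,0,0],[0,0,0],[0,0,0],[0,0,0],[0,0,0]]' --gripper '[-1,-1,-1,-1,-1,-1,-1,-1,-1,-1,-1,-1]'

```text
t: 2.5
tool_pos: [0.5755, 0.1892, 0.261]
ee_rot: [1.976, 0.44, -1.978]
contact_force: [0.0, -0.8, 0.1]
finger_gap: -0.0
```

drive_tool --translation '[[0,0,-4],[0,0,-8],[0,0,-10],[0,0,-12.2],[0,0,-12.2],[0,0,-12.2]]' --twist '[[0,0,0],[0,0,0],[0,0,0],[0,0,0],[0,0,0],[0,0,0]]' --gripper '[-1,-1,-1,-1,-1,-1]'

```text
t: 3.1
tool_pos: [0.5756, 0.1908, 0.1398]
ee_rot: [1.976, 0.443, -1.977]
contact_force: [0.0, -0.0, 0.4]
finger_gap: 0.0
```

```bash
python3 - <<'E'
from h import *
c=snap('side','s1'); o=readout.observe(); print(o['tool_pos'],o['contact_force'],proj(c,o['tool_pos']))
i=cv2.imread('pics/s1.png')[60:210,220:400]; cv2.imwrite('pics/s1c.png',cv2.resize(i,None,fx=4,fy=4,interpolation=cv2.INTER_CUBIC))
E
```

```text
[0.5761349  0.1914048  0.14053783] [0.26922241 0.6517911  0.53812198] [[317.27736097 120.55166912]]
```

View pics/s1c.png

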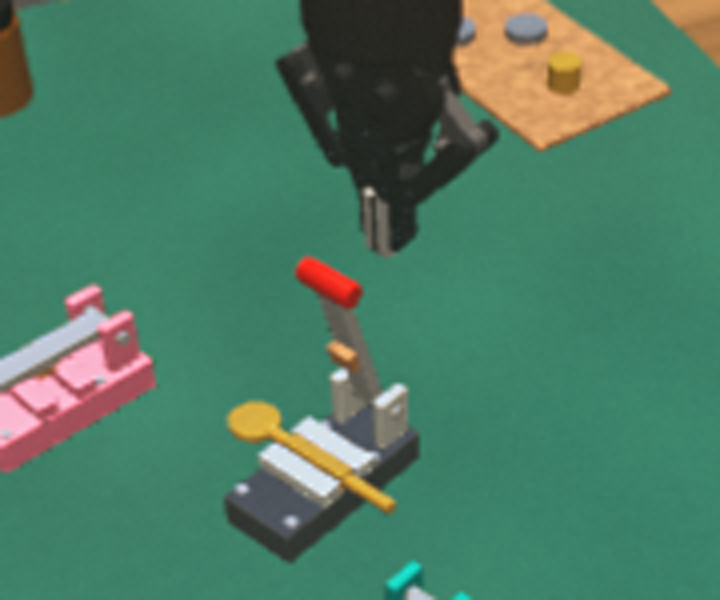

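The fingertip stands behind (hinge side of) the red grip. I'll start the sweep.

drive_tool --translation '[[-1.2,-0.5,-0.3],[-2.4,-1.0,-0.3],[-2.9,-1.3,-0.3],[-3.4,-1.5,-0.3],[-4.3,-1.9,-0.4],[-5.1,-2.3,-0.6],[-5.9,-2.7,-1.1],[-6.6,-3.0,-1.7],[-7.3,-3.3,-2.4],[-7.9,-3.6,-3.2],[-7.9,-3.6,-3.2]]' --twist '[[0,0,0],[0,0,0],[0,0,0],[0,0,0],[0,0,0],[0,0,0],[0,0,0],[0,0,0],[0,0,0],[0,0,0],[0,0,0]]' --gripper '[-1,-1,-1,-1,-1,-1,-1,-1,-1,-1,-1]'

```text
t: 4.25
tool_pos: [0.4941, 0.1556, 0.1059]
ee_rot: [1.971, 0.445, -1.979]
contact_force: [-1.3, -0.4, -0.2]
finger_gap: 0.0001
```

```bash
python3 - <<'E'
from h import *
c=snap('side','s2'); o=readout.observe(); print(o['tool_pos'],o['contact_force'])
i=cv2.imread('pics/s2.png')[60:210,220:400]; cv2.imwrite('pics/s2c.png',cv2.resize(i,None,fx=4,fy=4,interpolation=cv2.INTER_CUBIC))
E
```

```text
[0.49527719 0.15610976 0.1064648 ] [ 0.87251016 -0.51251633  0.93122308]
```

View pics/s2c.png

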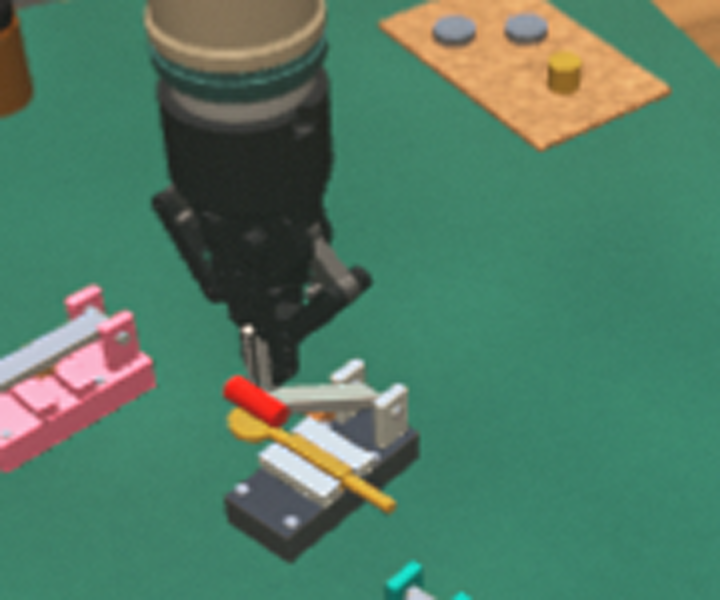

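Lever is about half down, grip at (257,400) in the crop, key undisturbed. I'll continue down.

drive_tool --translation '[[-0.8,-0.4,-0.8],[-1.3,-0.6,-1.6],[-1.8,-0.8,-2.5],[-2.1,-1.0,-3.4],[-2.4,-1.1,-4.0],[-2.5,-1.2,-4.5],[-2.6,-1.2,-4.9],[-2.6,-1.2,-5.2],[-2.6,-1.2,-5.4],[-2.6,-1.2,-5.5],[-2.6,-1.2,-5.5]]' --twist '[[0,0,0],[0,0,0],[0,0,0],[0,0,0],[0,0,0],[0,0,0],[0,0,0],[0,0,0],[0,0,0],[0,0,0],[0,0,0]]' --gripper '[-1,-1,-1,-1,-1,-1,-1,-1,-1,-1,-1]'

```text
t: 5.4
tool_pos: [0.4704, 0.1446, 0.0523]
ee_rot: [1.976, 0.446, -1.975]
contact_force: [0.1, 0.4, 0.1]
finger_gap: 0.0001
```

drive_tool --translation '[[0,0,-0.1],[0,0,-0.2],[0,0,-0.2]]' --twist '[[0,0,0],[0,0,0],[0,0,0]]' --gripper '[-1,-1,-1]'

```text
t: 5.7
tool_pos: [0.4705, 0.1446, 0.0514]
ee_rot: [1.976, 0.446, -1.974]
contact_force: [-2.2, -1.0, 12.2]
finger_gap: -0.0
```

drive_tool --translation '[[0,0,-0.1],[0,0,-0.1]]' --twist '[[0,0,0],[0,0,0]]' --gripper '[-1,-1]'

```text
t: 5.9
tool_pos: [0.4706, 0.1446, 0.0511]
ee_rot: [1.977, 0.446, -1.974]
contact_force: [-2.7, -0.8, 19.8]
finger_gap: -0.0001
```

drive_tool --translation '[[0,0,2],[0,0,6],[0,0,10],[0,0,14],[0,-4,16],[0,-8,16],[0,-12,16],[0,-16,16],[0,-16,16],[0,-16,16]]' --twist '[[0,0,0],[0,0,0],[0,0,0],[0,0,0],[0,0,0],[0,0,0],[0,0,0],[0,0,0],[0,0,0],[0,0,0]]' --gripper '[-1,-1,-1,-1,-1,-1,-1,-1,-1,-1]'

```text
t: 6.9
tool_pos: [0.4702, -0.0163, 0.2094]
ee_rot: [1.977, 0.443, -1.977]
contact_force: [0.2, 0.9, 0.7]
finger_gap: -0.0003
```

```bash
python3 - <<'E'
from h import *
s=snap('side','s3');t=snap('top','t3'); print(readout.observe()['contact_force'])
i=cv2.imread('pics/s3.png')[110:335,190:430]; a=cv2.resize(i,None,fx=2,fy=2,interpolation=cv2.INTER_CUBIC)
j=cv2.imread('pics/t3.png')[140:240,210:285]; b=cv2.resize(j,None,fx=4,fy=4,interpolation=cv2.INTER_CUBIC)
o=np.zeros((450,780,3),np.uint8);o[:450,:480]=a;o[:400,480:]=b;cv2.imwrite('pics/c3.png',o)
W,g=model([.5181,.1650,.44485,0]); 
for c,n in((s,'s'),(t,'t')): p=proj(c,W(g))[0]; print(n,p,(p-[190,110])*2 if n=='s' else (p-[210,140])*4+[480,0])
E
```

```text
[ 0.25156586  0.05760607 -0.10852699]
s [281.37122897 183.15844499] [182.74245795 146.31688998]
t [258.5060904  222.12090241] [674.02436162 328.48360965]
```

View pics/c3.png

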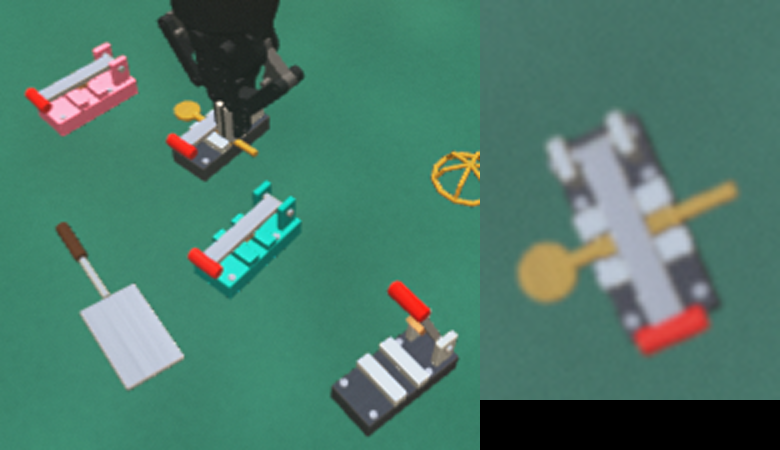

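The lever is shut: its grip shows at (181,146) in the side crop, against (183,146) predicted for angle 0. The key is seated under it, and the empty block's lever is still open. The arm is clear.

```bash
python3 -c "
from h import *
print(ticket.finish_job())"
```

```text
the job is handed in; nothing more can be done
None
```

The clamp lever on the block holding the brass key is fully shut over the key. I handed the job in at about 7 s.

**What I did:** I fitted the loaded block's pose and lever angle from the top and side pictures (lever at 1.31 rad, residuals up to about 1.4 px). With the fingers closed, I swept the lever down from its hinge side. At the end I pressed lightly until the vertical force reached about 20 N against the stop. Then I lifted straight up and moved the arm away.

**Last checks:**
- **Lever:** In the side view, after release, the red grip lies within about 2 px (in a 2x enlarged crop) of where it should be at angle 0. The top view is about 1 mm off by eye.
- **Key:** It is still seated between the rails, with the lever over it.
- **Empty block:** Its lever is still standing open.
- **Arm:** It touches nothing, and the measured contact force is below 1 N.

None of the checks failed or disagreed. I did not re-fit the lever angle numerically after closing it.

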